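Flat batteries into the collection jar

TASK

Put the two flat batteries, the red ones, one at a time through the neck of the clear collection jar with the blue collar, so that both lie inside it. Leave the jar standing upright where it is, and leave the fresh green battery standing undisturbed in its place.

Things in the scene. Friction and masses are not known exactly. Their poses are not given: they have to be found in the camera images.
- jar: Clear plastic jar with a wide round body and a narrow neck, loose on the table, upright and open, about 0.45 kg. Body 120 mm in diameter up to 112 mm above the table, then a shoulder narrowing to the neck at 142 mm; the neck is 62 mm outside and 54 mm inside, with a blue collar (67 mm outside) round it, and its open rim is 170 mm above the table. Floor of the jar 6 mm thick. Origin at the centre of its underside, z up through the centre of the neck.
- flat_a: Flat C-size battery cell, a plain upright cylinder 26 mm in diameter and 50 mm tall including a small steel nub on top, about 70 g, bright red jacket with a steel band at the foot, standing on the table. Origin at its centre (25 mm above the table at the start), z up along the cylinder. One of the two to put in the jar.
- flat_b: Flat C-size battery cell, a plain upright cylinder 26 mm in diameter and 50 mm tall including a small steel nub on top, about 70 g, bright red jacket with a steel band at the foot, standing on the table. Origin at its centre (25 mm above the table at the start), z up along the cylinder. The other one to put in the jar; the two are alike and the order does not matter.
- fresh: Fresh C-size battery cell, a plain upright cylinder 26 mm in diameter and 50 mm tall including a small steel nub on top, about 70 g, bright green jacket with a steel band at the foot, standing on the table. Origin at its centre (25 mm above the table at the start), z up along the cylinder. It stays where it is.
Not all that is in view belongs to the job. Of the things that look like the fresh, the larger one is meant. What is shaped like the flat_b but purple is not meant.

How it is judged:
By the outcome, as a careful person would: the job done as asked, in the order asked, and still so for the second after the job is handed in, with the robot touching nothing.
It also fails if it takes over 59 s, if anything falls off the work surface, if the arm or the gripper's body presses on something with over 40 N, if the wrist force passes 120 N, or if a joint passes its speed limit or range.

ROBOT

A 6-joint arm with a two-finger parallel gripper is mounted at the origin on the work surface. World frame = base frame: x ahead of the robot, y to its left, z up, the work surface at z = 0. Lengths are in m, angles in rad, forces in N, time in s.
With the tool pointing down it reaches from about 0.25 to 0.775 m from the base axis. Payload 4 kg.
Tool frame: the origin (TCP) lies at the very end of the fingers, on their centre line; the grasp point (between the pads) lies 19 mm behind it; y points along the fingers, x is the direction in which the jaws open and shut, and the axes are right-handed (so a half turn about y gives the same grasp; the last joint's range is limited). The gripper opens to 94 mm and grips with 3 to 60 N. Pads are 16 mm wide; open, the fingers measure 119 mm over their backs; the gripper's body (75 mm by 177 mm) begins 78 mm behind the grasp point.
Start: joints at [1.243, 0.087, 1.371, -0, 1.684, -0.103], TCP at [0.123, 0.536, 0.206] pointing down, gripper open.
Joint ranges: [-3.1, 3.1], [-0.76, 2.03], [0.27, 2.55], [-1.08, 4.22], [0.17, 2.65], [-2.57, 2.57]. Speed limits (rad/s): [2.79, 2.79, 3.14, 3.14, 3.14, 3.14].

INTERFACE

Orientations are given as [roll, pitch, yaw] about the fixed x, y, z axes, in that order (R = Rz(yaw) Ry(pitch) Rx(roll)).
In Python, from bench import robot, snapshot, workorder gives the robot as it stands.
- The arm moves only by the tool play_rows, never from a script. Its argument "steps" is a list of rows, each an object of numbers: "x", "y", "z": the shift along the world's x, y, z in m; "rx", "ry", "rz": the turn, a rotation vector about the world's x, y, z in rad; "hand": the finger opening in m, from 0 to 0.094. A call has 1 to 8 rows; each row shifts and turns the commanded pose from where the row before left it; what a row does not reach is not made up. A row lasts 1/8 s, in which the tool goes at most 62.5 mm and 10.7 degrees, less where a joint would pass 70% of its speed; a pose out of reach is approached as far as the arm can. A call is refused whole if a number of a shift passes 0.0625 or a number of a turn 0.188, either way. A call with a gripper value outside its range is refused whole. The fingers move at their own pace and stop on an object; the grip force is fixed at half the most. Time passes only in rows, so rows that do not move let the fingers close. It gives the time, the measured TCP pose, the force and the opening at its end, in the units of the state.
- robot.get_obs(): the state, without advancing time (a new reading comes with each control period).
- snapshot(name): name is "scene" or "top" or "wrist"; returns a dict with "color" (420x560x3 uint8, red, green, blue), "range_z" (420x560 float32, m along the optical axis (not along the pixel's ray), 0 where there is no reading), "fov_y" (degrees; the focal length in pixels is half the picture's height over the tangent of half this angle, whatever the lens; pixels are square), "cx", "cy" (the principal point, pixels), "T" (4x4, takes a point from camera to world coordinates). Camera axes: x right, y down, z forward; pixel columns grow to the right and rows downward; lengths in m; the calibration is good to about 2 mm. A picture is of the moment at which its call begins.
- workorder.close_job(): hands the job in, once; it reports no verdict.
The state is a dict: "time": time; "joint_positions": joint angles; "qvel": joint speeds; "joint_torque": joint torques, N m; "tool_pos": TCP position; "ee_rot": TCP orientation; "wrist_force": force on the tool from outside, world axes, zero at the start; "wrist_torque": the same for the moment, N m; "width": finger opening in m.
Only numpy, scipy, OpenCV 4.12 (cv2) and the standard library are available. Lean on these libraries where they do the work, as an engineer would, in place of code of your own. Each camera call takes 0.05 s, during which the arm holds its last target.

## Working session

There is one attempt and no reset: what is moved stays moved. The work goes in short steps, Python scripts to look and compute and a tool call to move; the robot and the scene stay as the last step left them, time stands still between calls to the robot, and variables do not carry over. Pictures are saved under pics/ and viewed, and the job is handed in when it is done.

Besides the shell and the picture viewer there is one more tool, called after "Emit:" as name([rows], argument=value, ...), one row to a line, values as JSON. play_rows: Moves the arm, as the interface text tells. Its arguments: {"type":"object","properties":{"steps":{"type":"array"}},"required":["steps"]}

```bash
mkdir -p pics; ls
cat > h.py <<'E'
import numpy as np, cv2
from bench import robot, snapshot, workorder
def save(s,n,crop=None,k=1):
    im=s["color"][:,:,::-1]
    if crop: a,b,c,d=crop; im=im[b:d,a:c]
    if k!=1: im=cv2.resize(im,None,fx=k,fy=k,interpolation=cv2.INTER_CUBIC)
    cv2.imwrite("pics/"+n,im)
def ray(s,u,v):
    f=s["color"].shape[0]/2/np.tan(np.radians(s["fov_y"])/2)
    T=np.array(s["T"]); d=T[:3,:3]@np.array([(u-s["cx"])/f,(v-s["cy"])/f,1]); return T[:3,3],d
def onz(s,u,v,z):
    o,d=ray(s,u,v); return o+d*(z-o[2])/d[2]
E
python3 - <<'E'
from h import *
for n in("scene","top","wrist"):
    s=snapshot(n); save(s,n+"0.png"); print(n,s["fov_y"],s["cx"],s["cy"],np.round(s["T"],3).tolist())
    np.save(n+"0.npy",s,allow_pickle=True)
o=robot.get_obs(); print(o)
E
```

```text
pics
scene 54.41063437566673 294.01179812884106 206.1649191290955 [[0.677, 0.609, -0.413, 0.843], [0.736, -0.559, 0.382, -0.266], [0.002, -0.563, -0.826, 0.705], [0.0, 0.0, 0.0, 1.0]]
top 49.65140237548009 279.0781990182642 216.40281906933765 [[-0.011, -0.998, 0.062, 0.476], [-1.0, 0.011, -0.011, 0.05], [0.01, -0.062, -0.998, 0.813], [0.0, 0.0, 0.0, 1.0]]
wrist 67.41290196766056 279.01536481042496 215.08120083787847 [[0.223, 0.935, 0.274, 0.042], [0.975, -0.214, -0.064, 0.554], [-0.001, 0.282, -0.959, 0.383], [0.0, 0.0, 0.0, 1.0]]
{'time': 0.15, 'joint_positions': array([ 1.24292761e+00,  8.78078335e-02,  1.37187089e+00, -1.35745739e-05,
        1.68359394e+00, -1.03096536e-01]), 'qvel': array([ 0.00029785,  0.00114069, -0.00547257, -0.00086638,  0.0010562 ,
        0.00099111]), 'joint_torque': array([ 1.16878797e-03, -3.40643263e+01, -3.02792430e+01,  7.18753925e-02,
        3.05373094e-02, -1.19417496e-04]), 'tool_pos': array([0.12246152, 0.53577464, 0.20457906]), 'ee_rot': array([-1.57063685,  0.00167248,  1.34602276]), 'wrist_force': array([ 0.25562356, -0.09265109,  0.63798288]), 'wrist_torque': array([ 0.01510547,  0.02885825, -0.02105457]), 'width': 0.09393132963797146}
```

View pics/scene0.png

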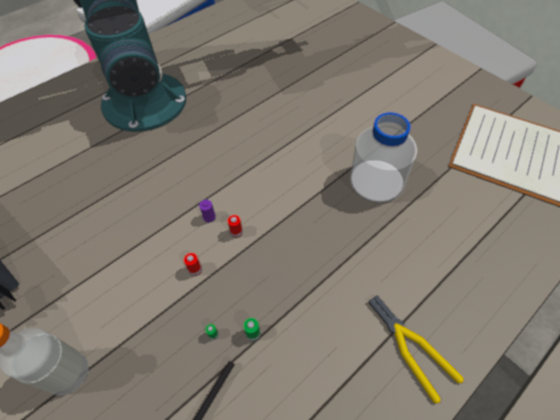

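View pics/top0.png

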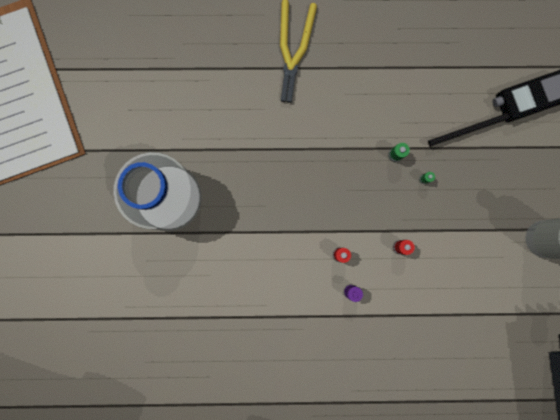

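View pics/wrist0.png

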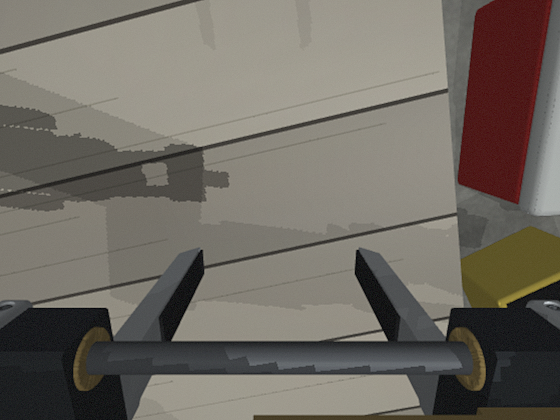

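Top view: reds are at (343,255) and (406,247), and the purple at (355,293) is a distractor. The greens are at (401,151), which is larger and so the fresh one, and (429,178), a smaller distractor. The blue-collared jar's neck is at (142,186). The orange-capped bottle at scene (30,360) is not meant. Next I'll confirm in a crop and measure.

Run:
```python
from h import *
S={n:np.load(n+"0.npy",allow_pickle=True).item() for n in("scene","top")}
save(S["top"],"crop.png",(310,130,450,310),3.3)
def rg(s): return cv2.cvtColor(s["color"],cv2.COLOR_RGB2HSV)
rngs={"red":[((0,150,60),(8,255,255)),((174,150,60),(180,255,255))],"green":[((60,120,40),(85,255,255))],"purple":[((125,100,40),(150,255,255))],"blue":[((108,150,50),(124,255,255))]}
for n,s in S.items():
  h=rg(s)
  for c,rs in rngs.items():
    m=sum(cv2.inRange(h,*r) for r in rs)
    cs,_=cv2.findContours(m,cv2.RETR_EXTERNAL,cv2.CHAIN_APPROX_NONE)
    for q in cs:
        if cv2.contourArea(q)<40: continue
        mm=np.zeros_like(m); cv2.drawContours(mm,[q],-1,255,-1)
        vs,us=np.nonzero(mm); z=s["range_z"][vs,us]; ok=z>0
        if c=="blue":
            f=s["color"].shape[0]/2/np.tan(np.radians(s["fov_y"])/2); vs,us=np.nonzero(mm&m); z=s["range_z"][vs,us]
        f=s["color"].shape[0]/2/np.tan(np.radians(s["fov_y"])/2)
        T=np.array(s["T"]); P=np.c_[(us-s["cx"])/f*z,(vs-s["cy"])/f*z,z]@T[:3,:3].T+T[:3,3]
        P=P[z>0]; zt=np.percentile(P[:,2],95) ; top=P[(P[:,2]>zt-.006)]
        u,v=us.mean(),vs.mean()
        (a,b),r=cv2.minEnclosingCircle(q)
        print(n,c,int(cv2.contourArea(q)),"px",round(u,1),round(v,1),"zt",round(zt,3),"topmid",np.round((top.min(0)+top.max(0))/2,4),"size",np.round(np.ptp(top,axis=0),3),"mec",round(a,1),round(b,1),round(r,1))
```

```text
scene red 210 px 191.7 262.2 zt 0.048 topmid [ 0.4728 -0.1753  0.0463] size [0.027 0.024 0.008] mec 191.6 262.3 10.0
scene red 182 px 234.4 224.0 zt 0.048 topmid [ 0.4605 -0.0673  0.0464] size [0.026 0.024 0.008] mec 234.5 224.0 9.3
scene green 101 px 211.1 330.5 zt 0.034 topmid [ 0.595  -0.2232  0.032 ] size [0.017 0.016 0.007] mec 211.5 330.5 7.0
scene green 223 px 251.3 327.5 zt 0.048 topmid [ 0.6391 -0.1718  0.0465] size [0.025 0.024 0.008] mec 252.0 327.5 10.0
scene purple 216 px 206.9 210.1 zt 0.047 topmid [ 0.3945 -0.0864  0.0463] size [0.026 0.024 0.008] mec 207.0 210.0 11.2
scene blue 890 px 390.0 132.5 zt 0.17 topmid [0.5646 0.2375 0.1672] size [0.066 0.066 0.007] mec 391.3 128.4 18.5
scene blue 75 px 200.7 6.5 zt -0.435 topmid [-0.9512  0.7192 -0.432 ] size [0.045 0.194 0.017] mec 197.0 8.5 18.1
top red 170 px 342.2 254.7 zt 0.049 topmid [ 0.4573 -0.0653  0.0474] size [0.024 0.024 0.008] mec 342.0 255.0 8.2
top red 199 px 404.4 246.9 zt 0.049 topmid [ 0.4695 -0.1731  0.0473] size [0.024 0.023 0.007] mec 404.1 247.0 9.4
top green 82 px 427.6 177.1 zt 0.035 topmid [ 0.5914 -0.2202  0.0329] size [0.016 0.015 0.008] mec 427.3 177.1 6.5
top green 190 px 399.6 151.1 zt 0.049 topmid [ 0.6355 -0.1694  0.0474] size [0.025 0.023 0.008] mec 399.1 151.2 9.4
top purple 197 px 353.5 293.0 zt 0.049 topmid [ 0.3919 -0.0843  0.0476] size [0.024 0.024 0.008] mec 353.5 292.5 9.3
top blue 1661 px 143.4 186.7 zt 0.171 topmid [0.5622 0.2382 0.1692] size [0.065 0.066 0.008] mec 142.0 186.0 24.1
```

View pics/crop.png

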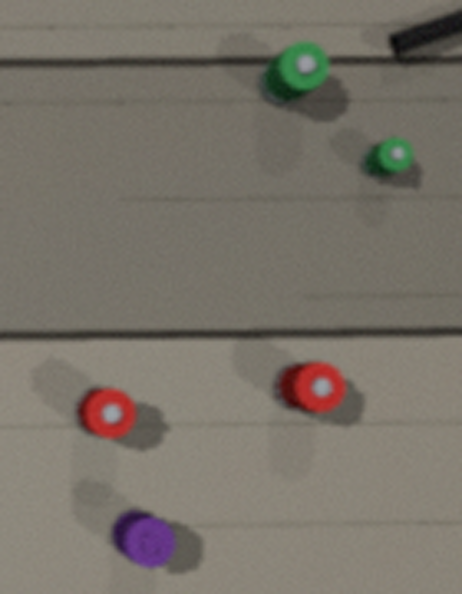

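Confirmed in the crop: the red caps at crop (108,412) and (318,387) are flat_b and flat_a. The larger green at (303,68) is the fresh cell. The targets are A (0.459,-0.066), B (0.471,-0.174) and the neck (0.563,0.238). First I'll move above A.

Emit:
play_rows([
  {"x": 0.028,"y": -0.05,"hand": 0.06},
  {"x": 0.028,"y": -0.05},
  {"x": 0.028,"y": -0.05},
  {"x": 0.028,"y": -0.05},
  {"x": 0.028,"y": -0.05},
  {"x": 0.028,"y": -0.05},
  {"x": 0.028,"y": -0.05},
  {"x": 0.028,"y": -0.05},
])

```text
schema error: expected keys x, y, z, rx, ry, rz, hand
```

Emit:
play_rows([
  {"x": 0.028,"y": -0.05},
  {"x": 0.028,"y": -0.05},
  {"x": 0.028,"y": -0.05},
  {"x": 0.028,"y": -0.052,"z": -0.03},
  {"z": -0.04},
  {},
  {},
])

```text
schema error: expected keys x, y, z, rx, ry, rz, hand
```

Run:
```python
from h import *
s=snapshot("wrist"); save(s,"w1.png"); o=robot.get_obs(); print(o["tool_pos"],o["ee_rot"],o["width"])
h=cv2.cvtColor(s["color"],cv2.COLOR_RGB2HSV); m=cv2.inRange(h,(0,150,60),(8,255,255))|cv2.inRange(h,(174,150,60),(180,255,255))
n,l,st,c=cv2.connectedComponentsWithStats(m)
f=210/np.tan(np.radians(s["fov_y"])/2);T=np.array(s["T"])
for i in range(1,n):
  if st[i,4]>100:
    v,u=np.nonzero(l==i); z=s["range_z"][v,u]; P=np.c_[(u-s["cx"])/f*z,(v-s["cy"])/f*z,z]@T[:3,:3].T+T[:3,3]
    t=P[abs(P[:,2]-.047)<.005]; print(c[i],st[i,4],(t.min(0)+t.max(0))/2,np.ptp(t,axis=0))
```

```text
[0.12250938 0.53584569 0.20474998] [-1.57066298e+00  1.33780852e-03  1.34597727e+00] 0.09398997768194087Traceback (most recent call last):
  File "<stdin>", line 9, in <module>
    return umr_minimum(a, axis, None, out, keepdims, initial, where)
ValueError: zero-size array to reduction operation minimum which has no identity
```

View pics/w1.png

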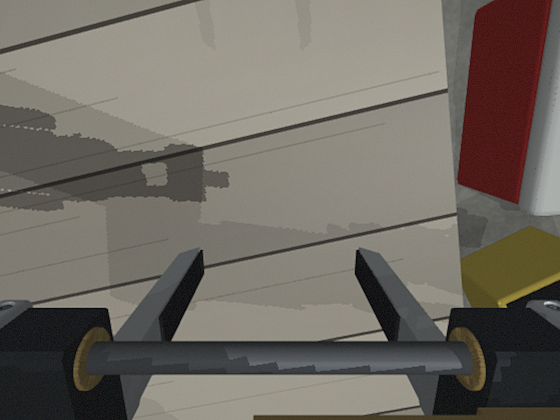

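All keys are required, and nothing moved. The view is unchanged from the start.

Emit:
play_rows([
  {"x": 0.028,"y": -0.05,"z": 0,"rx": 0,"ry": 0,"rz": 0,"hand": 0.06},
  {"x": 0.028,"y": -0.05,"z": 0,"rx": 0,"ry": 0,"rz": 0,"hand": 0.06},
  {"x": 0.028,"y": -0.05,"z": 0,"rx": 0,"ry": 0,"rz": 0,"hand": 0.06},
  {"x": 0.028,"y": -0.05,"z": 0,"rx": 0,"ry": 0,"rz": 0,"hand": 0.06},
  {"x": 0.028,"y": -0.05,"z": 0,"rx": 0,"ry": 0,"rz": 0,"hand": 0.06},
  {"x": 0.028,"y": -0.05,"z": 0,"rx": 0,"ry": 0,"rz": 0,"hand": 0.06},
  {"x": 0.028,"y": -0.05,"z": 0,"rx": 0,"ry": 0,"rz": 0,"hand": 0.06},
  {"x": 0.028,"y": -0.05,"z": 0,"rx": 0,"ry": 0,"rz": 0,"hand": 0.06},
])

```text
time: 1.2
tool_pos: [0.3471, 0.1345, 0.2056]
ee_rot: [-1.572, -0.001, 1.346]
wrist_force: [0.8, 1.1, 0.6]
width: 0.0602
```

Emit:
play_rows([
  {"x": 0.028,"y": -0.05,"z": 0,"rx": 0,"ry": 0,"rz": 0,"hand": 0.06},
  {"x": 0.028,"y": -0.05,"z": 0,"rx": 0,"ry": 0,"rz": 0,"hand": 0.06},
  {"x": 0.028,"y": -0.05,"z": 0,"rx": 0,"ry": 0,"rz": 0,"hand": 0.06},
  {"x": 0.028,"y": -0.052,"z": -0.03,"rx": 0,"ry": 0,"rz": 0,"hand": 0.06},
  {"x": 0,"y": 0,"z": -0.04,"rx": 0,"ry": 0,"rz": 0,"hand": 0.06},
  {"x": 0,"y": 0,"z": 0,"rx": 0,"ry": 0,"rz": 0,"hand": 0.06},
  {"x": 0,"y": 0,"z": 0,"rx": 0,"ry": 0,"rz": 0,"hand": 0.06},
])

```text
time: 2.08
tool_pos: [0.4575, -0.0626, 0.1385]
ee_rot: [-1.573, -0.0, 1.347]
wrist_force: [-0.1, -0.3, 0.4]
width: 0.06
```

```bash
cat > w.py <<'E'
from h import *
import sys
s=snapshot("wrist"); save(s,sys.argv[1]); o=robot.get_obs(); print(o["time"],o["tool_pos"],o["ee_rot"],o["width"],o["wrist_force"])
h=cv2.cvtColor(s["color"],cv2.COLOR_RGB2HSV); m=cv2.inRange(h,(0,150,60),(8,255,255))|cv2.inRange(h,(174,150,60),(180,255,255))
n,l,st,c=cv2.connectedComponentsWithStats(m)
f=210/np.tan(np.radians(s["fov_y"])/2);T=np.array(s["T"])
for i in range(1,n):
  if st[i,4]>100:
    v,u=np.nonzero(l==i); z=s["range_z"][v,u]; P=np.c_[(u-s["cx"])/f*z,(v-s["cy"])/f*z,z]@T[:3,:3].T+T[:3,3]
    t=P[abs(P[:,2]-.047)<.005]
    if len(t): print(c[i],st[i,4],(t.min(0)+t.max(0))/2,np.ptp(t,axis=0))
E
python3 w.py w2.png
```

```text
2.125 [ 0.45799352 -0.06258944  0.13930982] [-1.57428410e+00  4.99473795e-06  1.34708564e+00] 0.06008195963555284 [-0.12224608 -0.20521066  0.94503033]
[275.85887709 214.90743551] 659 [ 0.45857268 -0.06619068  0.04525373] [0.02417833 0.02468318 0.00648853]
[172.05459057 249.93052109] 806 [ 0.47149252 -0.17374229  0.04555211] [0.02499094 0.02605305 0.00659145]
```

View pics/w2.png

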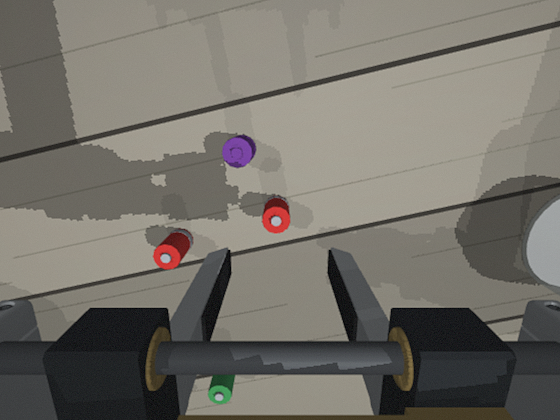

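The wrist view shows A at (276,215), B at (172,250) and the purple at (239,151). The positions agree with the top view to about 1 mm. Next is the small correction, descent and close.

Emit:
play_rows([
  {"x": 0.001,"y": -0.0035,"z": -0.03,"rx": 0,"ry": 0,"rz": 0,"hand": 0.06},
  {"x": 0,"y": 0,"z": -0.03,"rx": 0,"ry": 0,"rz": 0,"hand": 0.06},
  {"x": 0,"y": 0,"z": -0.03,"rx": 0,"ry": 0,"rz": 0,"hand": 0.06},
  {"x": 0,"y": 0,"z": -0.02,"rx": 0,"ry": 0,"rz": 0,"hand": 0.06},
  {"x": 0,"y": 0,"z": 0,"rx": 0,"ry": 0,"rz": 0,"hand": 0.06},
  {"x": 0,"y": 0,"z": 0,"rx": 0,"ry": 0,"rz": 0,"hand": 0.06},
])

```text
time: 2.88
tool_pos: [0.4596, -0.0664, 0.0294]
ee_rot: [-1.575, 0.0, 1.347]
wrist_force: [0.8, -0.2, -0.1]
width: 0.06
```

Emit:
play_rows([
  {"x": 0,"y": 0,"z": 0,"rx": 0,"ry": 0,"rz": 0,"hand": 0.02},
  {"x": 0,"y": 0,"z": 0,"rx": 0,"ry": 0,"rz": 0,"hand": 0.02},
  {"x": 0,"y": 0,"z": 0,"rx": 0,"ry": 0,"rz": 0,"hand": 0.02},
  {"x": 0,"y": 0,"z": 0,"rx": 0,"ry": 0,"rz": 0,"hand": 0.02},
  {"x": 0,"y": 0,"z": 0,"rx": 0,"ry": 0,"rz": 0,"hand": 0.02},
])

```text
time: 3.5
tool_pos: [0.4581, -0.0664, 0.0273]
ee_rot: [-1.571, -0.0, 1.346]
wrist_force: [0.0, 1.2, 0.8]
width: 0.0251
```

Emit:
play_rows([
  {"x": 0,"y": 0,"z": 0.02,"rx": 0,"ry": 0,"rz": 0,"hand": 0.02},
  {"x": 0,"y": 0,"z": 0.04,"rx": 0,"ry": 0,"rz": 0,"hand": 0.02},
  {"x": 0,"y": 0,"z": 0.05,"rx": 0,"ry": 0,"rz": 0,"hand": 0.02},
  {"x": 0,"y": 0,"z": 0.05,"rx": 0,"ry": 0,"rz": 0,"hand": 0.02},
  {"x": 0,"y": 0,"z": 0.04,"rx": 0,"ry": 0,"rz": 0,"hand": 0.02},
  {"x": 0,"y": 0,"z": 0.02,"rx": 0,"ry": 0,"rz": 0,"hand": 0.02},
])

```text
time: 4.25
tool_pos: [0.4587, -0.0666, 0.2499]
ee_rot: [-1.575, 0.0, 1.346]
wrist_force: [-0.4, 0.7, -0.5]
width: 0.0258
```

```bash
python3 w.py w3.png
python3 - <<'E'
from h import *
s=snapshot("scene"); save(s,"s3.png",(130,60,430,285),2.6)
E
```

```text
4.3 [ 0.45952329 -0.06681367  0.25191269] [-1.57805066e+00  2.40044871e-04  1.34598036e+00] 0.025181044241793068 [ 1.22874511 -0.62015296  1.44426663]
[201.96774194 215.01075269] 372 [ 0.47105929 -0.17338471  0.0451133 ] [0.02406292 0.02567473 0.00603311]
```

View pics/w3.png

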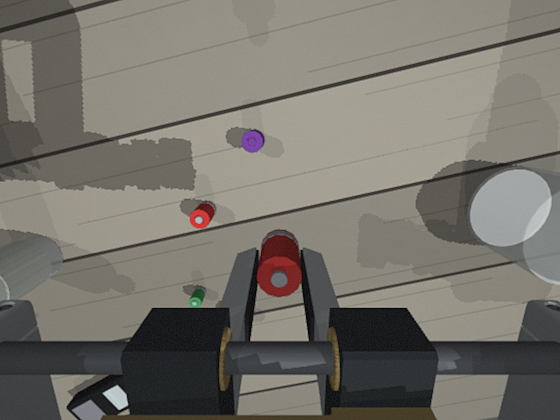

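View pics/s3.png

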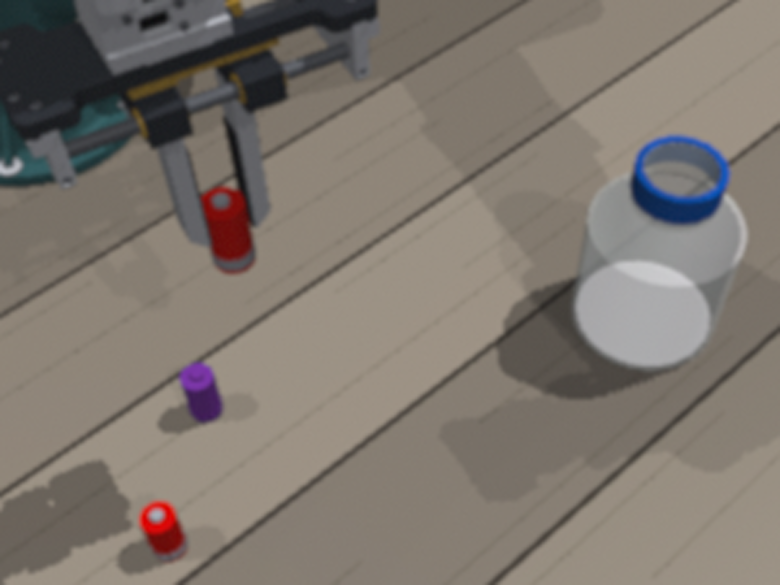

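The battery is held at wrist (279,265) and looks close to upright. Moving over the jar neck.

Emit:
play_rows([
  {"x": 0.01,"y": 0.03,"z": 0,"rx": 0,"ry": 0,"rz": 0,"hand": 0.02},
  {"x": 0.017,"y": 0.05,"z": 0,"rx": 0,"ry": 0,"rz": 0,"hand": 0.02},
  {"x": 0.017,"y": 0.05,"z": 0,"rx": 0,"ry": 0,"rz": 0,"hand": 0.02},
  {"x": 0.017,"y": 0.05,"z": 0,"rx": 0,"ry": 0,"rz": 0,"hand": 0.02},
  {"x": 0.017,"y": 0.05,"z": 0,"rx": 0,"ry": 0,"rz": 0,"hand": 0.02},
  {"x": 0.016,"y": 0.045,"z": 0,"rx": 0,"ry": 0,"rz": 0,"hand": 0.02},
  {"x": 0.01,"y": 0.029,"z": 0,"rx": 0,"ry": 0,"rz": 0,"hand": 0.02},
  {"x": 0,"y": 0,"z": 0,"rx": 0,"ry": 0,"rz": 0,"hand": 0.02},
])

```text
time: 5.35
tool_pos: [0.5614, 0.2392, 0.244]
ee_rot: [-1.567, 0.002, 1.349]
wrist_force: [0.2, -0.5, -0.1]
width: 0.0256
```

```bash
cat > j.py <<'E'
from h import *
import sys
o=robot.get_obs(); print(o["time"],o["tool_pos"],o["width"],o["wrist_force"])
for n,cr in(("wrist",None),("scene",(300,20,480,230)),("top",(80,130,260,270))):
  s=snapshot(n); save(s,n+sys.argv[1]+".png",cr,1 if n=="wrist" else 2.8)
  f=210/np.tan(np.radians(s["fov_y"])/2);T=np.array(s["T"])
  h=cv2.cvtColor(s["color"],cv2.COLOR_RGB2HSV)
  for c,m in(("blue",cv2.inRange(h,(108,150,50),(124,255,255))),("red",cv2.inRange(h,(0,150,50),(8,255,255))|cv2.inRange(h,(174,150,50),(180,255,255)))):
    k,l,st,ce=cv2.connectedComponentsWithStats(m)
    for i in range(1,k):
      if st[i,4]<40: continue
      v,u=np.nonzero(l==i); z=s["range_z"][v,u]; ok=z>0; P=np.c_[(u-s["cx"])/f*z,(v-s["cy"])/f*z,z][ok]@T[:3,:3].T+T[:3,3]
      if len(P) and abs(P[:,2].mean())<.4:
        t=P[P[:,2]>P[:,2].max()-.01]; print(n,c,ce[i].round(1),st[i,4],"topmid",((t.min(0)+t.max(0))/2).round(4),"size",np.ptp(t,axis=0).round(3),"zmin",P[:,2].min().round(3))
E
python3 j.py 4
```

```text
5.35 [0.56141341 0.23922736 0.24400187] 0.02562947277550316 [ 0.22370258 -0.47088665 -0.12902163]
wrist blue [280.  208.6] 1196 topmid [0.5593 0.2388 0.1673] size [0.057 0.066 0.01 ] zmin 0.148
wrist red [279.2 264.8] 1935 topmid [0.5618 0.2388 0.2617] size [0.025 0.025 0.01 ] zmin 0.227
scene blue [389.8 132.4] 396 topmid [0.5648 0.2375 0.1658] size [0.067 0.067 0.01 ] zmin 0.143
scene red [402.3  92.5] 202 topmid [0.5674 0.2378 0.2593] size [0.017 0.027 0.01 ] zmin 0.229
scene red [192.1 262.7] 212 topmid [ 0.4723 -0.1752  0.0447] size [0.026 0.024 0.01 ] zmin -0.001
top blue [130.5 203.2] 52 topmid [0.5153 0.1799 0.3838] size [0.005 0.009 0.004] zmin 0.168
top red [403.9 246.9] 186 topmid [ 0.4696 -0.1731  0.0442] size [0.024 0.023 0.01 ] zmin 0.015
```

View pics/wrist4.png

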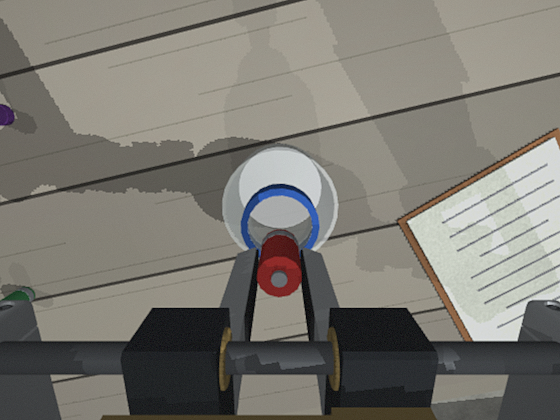

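View pics/scene4.png

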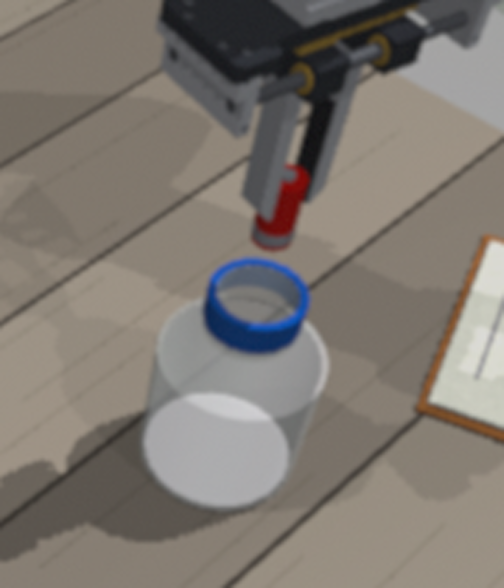

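The collar is at wrist (280,209), centred at about (0.563,0.238), and the battery over it is at (0.562,0.239). Descending so its foot enters the neck while the fingertips stay above the rim.

Emit:
play_rows([
  {"x": 0.001,"y": -0.001,"z": -0.02,"rx": 0,"ry": 0,"rz": 0,"hand": 0.02},
  {"x": 0,"y": 0,"z": -0.02,"rx": 0,"ry": 0,"rz": 0,"hand": 0.02},
  {"x": 0,"y": 0,"z": -0.015,"rx": 0,"ry": 0,"rz": 0,"hand": 0.02},
  {"x": 0,"y": 0,"z": -0.01,"rx": 0,"ry": 0,"rz": 0,"hand": 0.02},
  {"x": 0,"y": 0,"z": 0,"rx": 0,"ry": 0,"rz": 0,"hand": 0.02},
  {"x": 0,"y": 0,"z": 0,"rx": 0,"ry": 0,"rz": 0,"hand": 0.02},
])

```text
time: 6.25
tool_pos: [0.5634, 0.2366, 0.1831]
ee_rot: [-1.572, -0.001, 1.346]
wrist_force: [1.2, 0.1, -0.1]
width: 0.0255
```

```bash
python3 j.py 5
```

```text
6.25 [0.56344656 0.2366467  0.18313712] 0.025543073080203604 [ 1.16797769  0.11032021 -0.14233035]
wrist blue [284.7 220.6] 1839 topmid [0.5608 0.2625 0.2126] size [0. 0. 0.] zmin 0.148
wrist blue [296.6 291.6] 60 topmid [0.5748 0.2415 0.2022] size [0.004 0.009 0.001] zmin 0.169
wrist red [279.2 264.8] 1933 topmid [0.5637 0.2361 0.201 ] size [0.025 0.025 0.01 ] zmin 0.167
scene blue [390.  135.4] 353 topmid [0.565  0.2365 0.166 ] size [0.065 0.065 0.01 ] zmin 0.149
scene red [395.5 120.3] 165 topmid [0.5697 0.237  0.1982] size [0.017 0.028 0.01 ] zmin 0.168
scene red [192.  262.9] 207 topmid [ 0.4726 -0.1754  0.0431] size [0.025 0.024 0.01 ] zmin -0.001
top blue [142.8 206. ] 52 topmid [0.5227 0.2104 0.2982] size [0.    0.002 0.003] zmin 0.166
top red [403.9 246.8] 186 topmid [ 0.4696 -0.1728  0.0441] size [0.024 0.023 0.01 ] zmin 0.011
```

View pics/scene5.png

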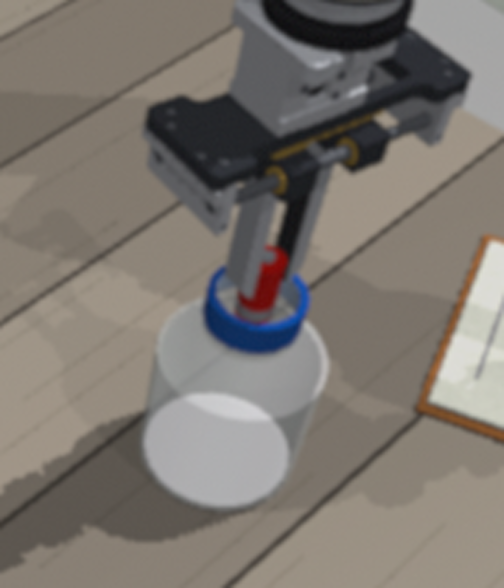

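View pics/wrist5.png

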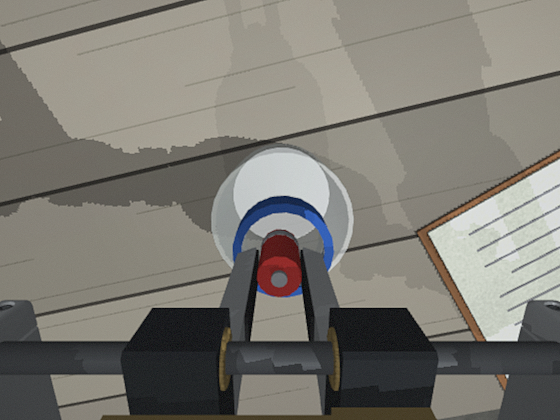

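The battery's foot is inside the collar at wrist (280,240), with almost no contact force. Releasing.

Emit:
play_rows([
  {"x": 0,"y": 0,"z": 0,"rx": 0,"ry": 0,"rz": 0,"hand": 0.06},
  {"x": 0,"y": 0,"z": 0,"rx": 0,"ry": 0,"rz": 0,"hand": 0.06},
  {"x": 0,"y": 0,"z": 0,"rx": 0,"ry": 0,"rz": 0,"hand": 0.06},
  {"x": 0,"y": 0,"z": 0,"rx": 0,"ry": 0,"rz": 0,"hand": 0.06},
  {"x": 0,"y": 0,"z": 0.03,"rx": 0,"ry": 0,"rz": 0,"hand": 0.06},
  {"x": 0,"y": 0,"z": 0.03,"rx": 0,"ry": 0,"rz": 0,"hand": 0.06},
])

```text
time: 7.15
tool_pos: [0.5627, 0.2365, 0.2423]
ee_rot: [-1.57, 0.001, 1.346]
wrist_force: [-0.2, -0.8, 0.5]
width: 0.0597
```

```bash
python3 j.py 6
```

```text
7.15 [0.56272119 0.23653791 0.24232671] 0.059743088256542336 [-0.20719438 -0.75506237  0.54868478]
wrist blue [282.3 217.3] 1587 topmid [0.5635 0.2387 0.1672] size [0.066 0.066 0.01 ] zmin 0.149
scene blue [389.9 132.5] 403 topmid [0.5647 0.2368 0.1663] size [0.067 0.066 0.01 ] zmin 0.149
scene red [192.  262.8] 213 topmid [ 0.4729 -0.1751  0.0434] size [0.026 0.025 0.009] zmin -0.003
top blue [136.8 205.4] 66 topmid [0.5147 0.1759 0.3832] size [0.002 0.008 0.007] zmin 0.166
top red [403.9 246.9] 186 topmid [ 0.4696 -0.1727  0.044 ] size [0.024 0.023 0.009] zmin 0.016
```

View pics/scene6.png

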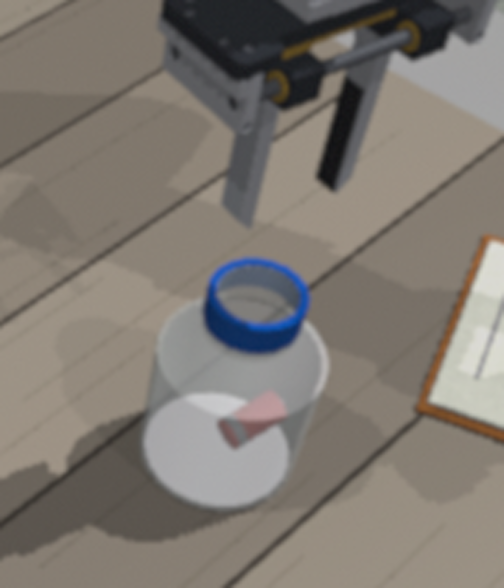

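The first battery lies inside the jar at scene crop (252,418), and the jar hasn't moved. Now B.

Emit:
play_rows([
  {"x": -0.0115,"y": -0.051,"z": 0,"rx": 0,"ry": 0,"rz": 0,"hand": 0.06},
  {"x": -0.0115,"y": -0.051,"z": 0,"rx": 0,"ry": 0,"rz": 0,"hand": 0.06},
  {"x": -0.0115,"y": -0.051,"z": 0,"rx": 0,"ry": 0,"rz": 0,"hand": 0.06},
  {"x": -0.0115,"y": -0.051,"z": 0,"rx": 0,"ry": 0,"rz": 0,"hand": 0.06},
  {"x": -0.0115,"y": -0.051,"z": 0,"rx": 0,"ry": 0,"rz": 0,"hand": 0.06},
  {"x": -0.0115,"y": -0.051,"z": 0,"rx": 0,"ry": 0,"rz": 0,"hand": 0.06},
  {"x": -0.0115,"y": -0.051,"z": 0,"rx": 0,"ry": 0,"rz": 0,"hand": 0.06},
  {"x": -0.0115,"y": -0.051,"z": 0,"rx": 0,"ry": 0,"rz": 0,"hand": 0.06},
])

```text
time: 8.3
tool_pos: [0.4698, -0.1726, 0.2401]
ee_rot: [-1.568, -0.001, 1.346]
wrist_force: [1.4, 0.5, 0.5]
width: 0.0599
```

Emit:
play_rows([
  {"x": 0,"y": -0.003,"z": -0.05,"rx": 0,"ry": 0,"rz": 0,"hand": 0.06},
  {"x": 0,"y": 0,"z": -0.05,"rx": 0,"ry": 0,"rz": 0,"hand": 0.06},
  {"x": 0,"y": 0,"z": 0,"rx": 0,"ry": 0,"rz": 0,"hand": 0.06},
  {"x": 0,"y": 0,"z": 0,"rx": 0,"ry": 0,"rz": 0,"hand": 0.06},
])

```text
time: 8.8
tool_pos: [0.4716, -0.1745, 0.1432]
ee_rot: [-1.572, 0.0, 1.346]
wrist_force: [-0.4, 0.6, 1.0]
width: 0.0599
```

```bash
python3 w.py w7.png
```

```text
8.85 [ 0.47235883 -0.17480047  0.14450081] [-1.57455321e+00  8.56979655e-04  1.34650178e+00] 0.060329366225073934 [-0.85855023 -0.79415686 -0.41849252]
[279.57407407 211.23302469] 648 [ 0.47135312 -0.17394024  0.04598596] [0.02469934 0.02486876 0.00791632]
```

View pics/w7.png

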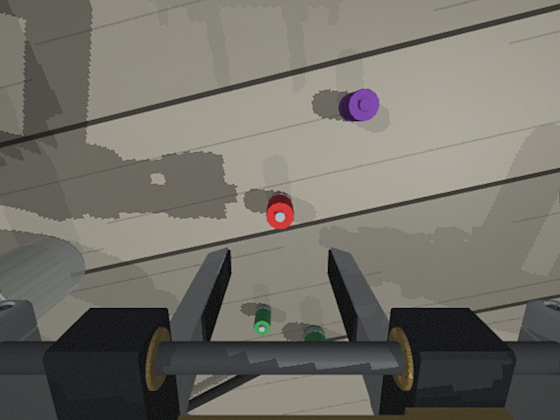

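B is at (280,211), centred to within 1 mm, and the purple at (359,105) is clear. Descend and grip.

Emit:
play_rows([
  {"x": 0,"y": 0,"z": -0.034,"rx": 0,"ry": 0,"rz": 0,"hand": 0.06},
  {"x": 0,"y": 0,"z": -0.03,"rx": 0,"ry": 0,"rz": 0,"hand": 0.06},
  {"x": 0,"y": 0,"z": -0.03,"rx": 0,"ry": 0,"rz": 0,"hand": 0.06},
  {"x": 0,"y": 0,"z": -0.02,"rx": 0,"ry": 0,"rz": 0,"hand": 0.06},
  {"x": 0,"y": 0,"z": 0,"rx": 0,"ry": 0,"rz": 0,"hand": 0.06},
  {"x": 0,"y": 0,"z": 0,"rx": 0,"ry": 0,"rz": 0,"hand": 0.06},
])

```text
time: 9.6
tool_pos: [0.4729, -0.1751, 0.0307]
ee_rot: [-1.575, 0.001, 1.346]
wrist_force: [-0.2, 0.2, 0.1]
width: 0.06
```

Emit:
play_rows([
  {"x": 0,"y": 0,"z": 0,"rx": 0,"ry": 0,"rz": 0,"hand": 0.02},
  {"x": 0,"y": 0,"z": 0,"rx": 0,"ry": 0,"rz": 0,"hand": 0.02},
  {"x": 0,"y": 0,"z": 0,"rx": 0,"ry": 0,"rz": 0,"hand": 0.02},
  {"x": 0,"y": 0,"z": 0,"rx": 0,"ry": 0,"rz": 0,"hand": 0.02},
  {"x": 0,"y": 0,"z": 0,"rx": 0,"ry": 0,"rz": 0,"hand": 0.02},
])

```text
time: 10.22
tool_pos: [0.4711, -0.1744, 0.0283]
ee_rot: [-1.571, -0.0, 1.346]
wrist_force: [0.1, -0.4, 1.3]
width: 0.0251
```

Emit:
play_rows([
  {"x": 0,"y": 0,"z": 0.02,"rx": 0,"ry": 0,"rz": 0,"hand": 0.02},
  {"x": 0,"y": 0,"z": 0.04,"rx": 0,"ry": 0,"rz": 0,"hand": 0.02},
  {"x": 0,"y": 0,"z": 0.05,"rx": 0,"ry": 0,"rz": 0,"hand": 0.02},
  {"x": 0,"y": 0,"z": 0.05,"rx": 0,"ry": 0,"rz": 0,"hand": 0.02},
  {"x": 0,"y": 0,"z": 0.04,"rx": 0,"ry": 0,"rz": 0,"hand": 0.02},
  {"x": 0,"y": 0,"z": 0.02,"rx": 0,"ry": 0,"rz": 0,"hand": 0.02},
])

```text
time: 10.98
tool_pos: [0.4717, -0.1747, 0.2511]
ee_rot: [-1.575, 0.001, 1.346]
wrist_force: [0.5, -0.9, -0.3]
width: 0.0257
```

Emit:
play_rows([
  {"x": 0.007,"y": 0.03,"z": 0,"rx": 0,"ry": 0,"rz": 0,"hand": 0.02},
  {"x": 0.0115,"y": 0.051,"z": 0,"rx": 0,"ry": 0,"rz": 0,"hand": 0.02},
  {"x": 0.0115,"y": 0.051,"z": 0,"rx": 0,"ry": 0,"rz": 0,"hand": 0.02},
  {"x": 0.0115,"y": 0.051,"z": 0,"rx": 0,"ry": 0,"rz": 0,"hand": 0.02},
  {"x": 0.0115,"y": 0.051,"z": 0,"rx": 0,"ry": 0,"rz": 0,"hand": 0.02},
  {"x": 0.0115,"y": 0.051,"z": 0,"rx": 0,"ry": 0,"rz": 0,"hand": 0.02},
  {"x": 0.0115,"y": 0.051,"z": 0,"rx": 0,"ry": 0,"rz": 0,"hand": 0.02},
  {"x": 0.01,"y": 0.046,"z": 0,"rx": 0,"ry": 0,"rz": 0,"hand": 0.02},
])

```text
time: 11.98
tool_pos: [0.557, 0.2095, 0.2476]
ee_rot: [-1.57, 0.0, 1.347]
wrist_force: [0.7, -0.4, -0.0]
width: 0.0252
```

Emit:
play_rows([
  {"x": 0.006,"y": 0.03,"z": 0,"rx": 0,"ry": 0,"rz": 0,"hand": 0.02},
  {"x": 0,"y": 0,"z": 0,"rx": 0,"ry": 0,"rz": 0,"hand": 0.02},
  {"x": 0,"y": 0,"z": 0,"rx": 0,"ry": 0,"rz": 0,"hand": 0.02},
])

```text
time: 12.35
tool_pos: [0.5629, 0.2369, 0.2478]
ee_rot: [-1.57, 0.001, 1.346]
wrist_force: [0.0, -0.0, -1.0]
width: 0.0253
```

```bash
python3 j.py 8
```

```text
12.35 [0.56287812 0.23692254 0.24778112] 0.02525769481604707 [ 0.00411407 -0.04783451 -0.95271246]
wrist blue [281.9 207.7] 1257 topmid [0.5524 0.2259 0.249 ] size [0. 0. 0.] zmin 0.149
wrist red [279.2 263.2] 1922 topmid [0.5628 0.2361 0.2651] size [0.025 0.026 0.01 ] zmin 0.231
scene blue [390.1 132.5] 407 topmid [0.5649 0.2368 0.1656] size [0.066 0.067 0.01 ] zmin 0.142
scene red [402.6  92.3] 202 topmid [0.5687 0.2363 0.2621] size [0.017 0.025 0.01 ] zmin 0.23
top blue [132.5 203.4] 84 topmid [0.5148 0.1775 0.3856] size [0.004 0.01  0.007] zmin 0.167
```

View pics/wrist8.png

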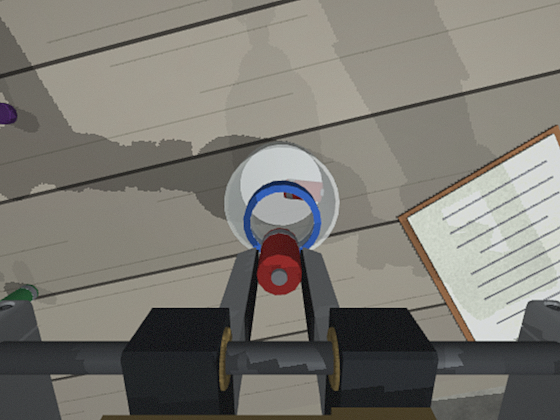

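The battery is at (279,263), aligned over the collar at (282,208), and the first is visible inside at (305,188). Lowering, then releasing.

Emit:
play_rows([
  {"x": 0,"y": 0.001,"z": -0.02,"rx": 0,"ry": 0,"rz": 0,"hand": 0.02},
  {"x": 0,"y": 0,"z": -0.02,"rx": 0,"ry": 0,"rz": 0,"hand": 0.02},
  {"x": 0,"y": 0,"z": -0.016,"rx": 0,"ry": 0,"rz": 0,"hand": 0.02},
  {"x": 0,"y": 0,"z": -0.01,"rx": 0,"ry": 0,"rz": 0,"hand": 0.02},
  {"x": 0,"y": 0,"z": 0,"rx": 0,"ry": 0,"rz": 0,"hand": 0.02},
  {"x": 0,"y": 0,"z": 0,"rx": 0,"ry": 0,"rz": 0,"hand": 0.02},
])

```text
time: 13.25
tool_pos: [0.5635, 0.2387, 0.1831]
ee_rot: [-1.572, -0.001, 1.346]
wrist_force: [0.3, 0.0, 0.2]
width: 0.0252
```

```bash
python3 j.py 9
```

```text
13.25 [0.56347354 0.23866719 0.18312716] 0.025242326411761985 [0.28886913 0.04019716 0.22592438]
wrist blue [280.3 220.9] 1816 topmid [0.561  0.2646 0.2086] size [0. 0. 0.] zmin 0.148
wrist blue [279.7 291.6] 174 topmid [0.5705 0.2323 0.2067] size [0.011 0.016 0.01 ] zmin 0.168
wrist red [279.2 263.2] 1926 topmid [0.5632 0.2379 0.1998] size [0.025 0.026 0.01 ] zmin 0.166
scene blue [390.1 135.3] 346 topmid [0.5649 0.236  0.1655] size [0.067 0.065 0.01 ] zmin 0.149
scene red [395.9 120.2] 162 topmid [0.5687 0.239  0.1976] size [0.017 0.025 0.01 ] zmin 0.167
top blue [141.8 206. ] 44 topmid [0.5232 0.2035 0.2908] size [0.001 0.017 0.008] zmin 0.167
```

View pics/scene9.png

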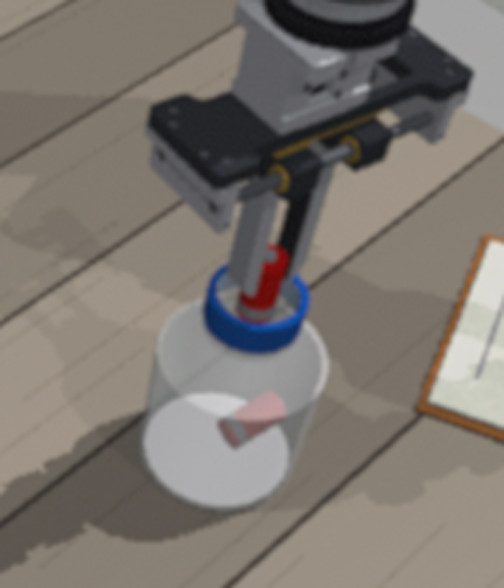

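The second battery's foot is in the collar at crop (256,310), and the first lies at (252,418). Releasing, then backing off.

Emit:
play_rows([
  {"x": 0,"y": 0,"z": 0,"rx": 0,"ry": 0,"rz": 0,"hand": 0.06},
  {"x": 0,"y": 0,"z": 0,"rx": 0,"ry": 0,"rz": 0,"hand": 0.06},
  {"x": 0,"y": 0,"z": 0,"rx": 0,"ry": 0,"rz": 0,"hand": 0.06},
  {"x": 0,"y": 0,"z": 0,"rx": 0,"ry": 0,"rz": 0,"hand": 0.06},
  {"x": 0,"y": 0,"z": 0.03,"rx": 0,"ry": 0,"rz": 0,"hand": 0.06},
  {"x": 0,"y": 0,"z": 0.04,"rx": 0,"ry": 0,"rz": 0,"hand": 0.06},
])

```text
time: 14.15
tool_pos: [0.5623, 0.2384, 0.2513]
ee_rot: [-1.568, 0.002, 1.346]
wrist_force: [0.1, 0.8, 0.2]
width: 0.06
```

Emit:
play_rows([
  {"x": -0.05,"y": 0.01,"z": 0.01,"rx": 0,"ry": 0,"rz": 0,"hand": 0.06},
  {"x": -0.05,"y": 0.01,"z": 0,"rx": 0,"ry": 0,"rz": 0,"hand": 0.06},
  {"x": -0.05,"y": 0.01,"z": 0,"rx": 0,"ry": 0,"rz": 0,"hand": 0.06},
  {"x": -0.04,"y": 0.03,"z": 0,"rx": 0,"ry": 0,"rz": 0,"hand": 0.06},
  {"x": -0.04,"y": 0.03,"z": 0,"rx": 0,"ry": 0,"rz": 0,"hand": 0.06},
  {"x": 0,"y": 0,"z": 0,"rx": 0,"ry": 0,"rz": 0,"hand": 0.06},
  {"x": 0,"y": 0,"z": 0,"rx": 0,"ry": 0,"rz": 0,"hand": 0.06},
])

```text
time: 15.02
tool_pos: [0.3333, 0.3285, 0.2623]
ee_rot: [-1.572, -0.0, 1.346]
wrist_force: [-0.2, 0.2, -0.7]
width: 0.0601
```

```bash
python3 j.py 10
python3 - <<'E'
from h import *
save(snapshot("scene"),"sF.png"); s=snapshot("top"); save(s,"tF.png")
m=cv2.inRange(cv2.cvtColor(s["color"],cv2.COLOR_RGB2HSV),(60,120,40),(85,255,255)); print(cv2.connectedComponentsWithStats(m)[3])
E
```

```text
15.025 [0.33327827 0.32847176 0.26230189] 0.060128170214375526 [-0.19236901  0.2118895  -0.69773883]
wrist blue [248.8 400.8] 1026 topmid [0.5455 0.2418 0.1662] size [0.032 0.061 0.01 ] zmin 0.147
scene blue [390.  132.4] 394 topmid [0.5647 0.2369 0.1662] size [0.067 0.066 0.01 ] zmin 0.148
top blue [143.8 186.8] 530 topmid [0.5622 0.2381 0.1681] size [0.065 0.066 0.01 ] zmin 0.028
top red [145.3 190.8] 224 topmid [0.5724 0.2719 0.0286] size [0.027 0.035 0.009] zmin 0.023
[[279.36699212 209.55188205]
 [398.91715976 151.53254438]
 [427.09333333 177.58666667]]
```

View pics/scene10.png

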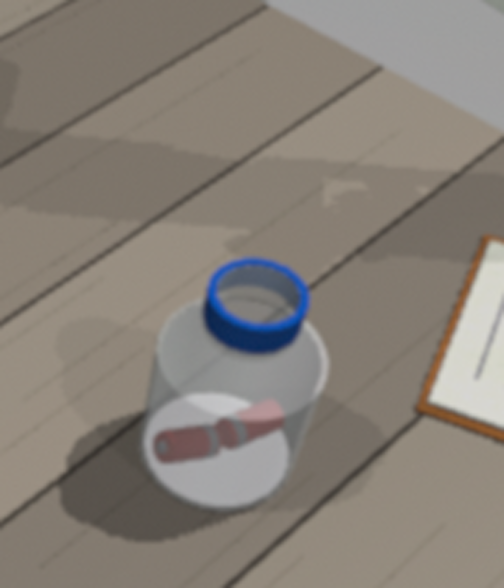

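View pics/tF.png

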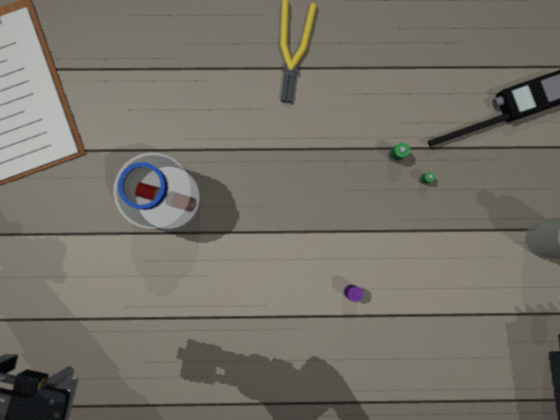

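Both red batteries lie inside the jar (scene crop (185,440) and (250,425)), with the collar still at (0.562,0.238) as at the start. The greens and the purple haven't moved, and the arm is clear of everything. Handing in.

```bash
python3 -c "
from bench import workorder; print(workorder.close_job())"
```

```text
the job is handed in; nothing more can be done
None
```

Both red batteries are in the blue-collared jar. I picked each one up, lowered its foot into the neck and released it, and I handed the job in at about 15 s of the 59 s allowed.

My last pictures, from the top and scene cameras, show both lying on the jar floor. The jar is upright, with its neck within about 1 mm of where it started. The fresh green battery and the other objects near the work are where they began, and the arm is clear of everything. The wrist force was below about 2 N at every reading. No check failed. The cameras disagreed with each other by about 2–4 mm, mostly for the scene camera, which did not affect the placing.

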